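# Shut and bolt the small wooden tool chest

## Robot

A 6-joint arm with a two-finger parallel gripper is mounted at the origin on a cart in front of the work surface, level with it; the furniture and walls round the work are solid. World frame = base frame: x ahead of the robot, y to its left, z up, the work surface at z = 0. Lengths are in m, angles in rad, forces in N, time in s.
With the tool pointing down it reaches from about 0.325 to 0.9 m from the base axis. Payload 6.1 kg.
Tool frame: the origin (TCP) lies on the centre line of the jaws, within the pads' length; the fingertips stand 25 mm ahead of it and the grasp point (between the pads) lies 6 mm ahead of it (finger_overhang is the distance from the TCP to the fingertips, in m); z points along the fingers, y is the line along which they close (so a half turn about z gives the same grasp; the last joint's range is limited). The gripper opens to 85 mm and grips with 20 to 120 N. Pads are 22 mm wide; open, the fingers measure 114 mm over their backs; the gripper's body (76 mm by 85 mm) begins 54 mm behind the grasp point. The pads swing forward as they close: fully open they stand 13 mm farther back than shut.
Start: joints at [-1.312, 0.22, 1.526, -0, 1.395, -0.126], TCP at [0.235, -0.579, 0.22] pointing down, gripper open.
Joint ranges: [-2.98, 2.98], [-0.91, 2.08], [0.09, 2.57], [-1.24, 4.39], [0.2, 2.65], [-2.68, 2.68]. Speed limits (rad/s): [2.57, 2.57, 3.01, 3.14, 3.14, 3.14].

## Interface

Orientations are given as a rotation vector (axis times angle).
In Python, from rig import state, grab_frame, camera_info, job_done, look_for, tip_of, finger_overhang gives the robot as it stands. The module is installed in compiled form; this text tells all that it offers.
- The arm moves only by the shell command python3 -m creep 'ROWS'. ROWS is JSON, a list of rows, each an object with "claw": the closure, from 0 (fully open) to 1 (shut); "translation": the shift along the world's x, y, z in cm, a list of three; "roll": the turn about the world's z in degrees. A call has 1 to 20 rows; each row is the pose to reach, as a shift and turn from the pose commanded when the call began; what a row does not reach only later rows make up. A row lasts 1/12 s, in which the tool goes at most 41.7 mm and 7.16 degrees, less where a joint would pass 70% of its speed; a pose out of reach is approached as far as the arm can. A call with a gripper value outside its range is refused whole. The fingers move at their own pace and stop on an object; the grip force is fixed at half the most. Time passes only in rows, so rows that repeat a pose let the fingers close. It gives the time, the measured TCP pose, the force, the opening and the grip force at its end, in the units of the state.
- state(): the state, without advancing time (a new reading comes with each control period).
- grab_frame(name): name is "scene" or "top"; returns (picture, depth): 420x560x3 uint8, red, green, blue; 420x560 float32, m along the optical axis (not along the pixel's ray), 0 where there is no reading.
- camera_info(name): a dict with "fx", "fy", "cx", "cy" (pixels), "R" (3x3) and "t" (3): a world point X has camera coordinates R X + t. Camera axes: x right, y down, z forward; pixel columns grow to the right and rows downward; lengths in m; the calibration is good to about 2 mm. A picture is of the moment at which its call begins. camera_info takes no time and is no camera call.
- job_done(): hands the job in; it is judged then, once.
Trained networks look in the newest picture that a camera, given by its name, has taken for a name from the list of things; names that differ only in an ending like _2 or _b are one class to them, and where a whole thing is asked for, a point or a joint stands for the part that bears it (a point fixed in the world has none). Each returns a list of dicts, best first, with "conf" (0 to 1); they miss things now and then, are a little off and sometimes report something else, mostly with a low value. They report only what shows in the picture. A call takes as long as a camera call.
- look_for(camera, target): "location" ([x, y, z] in m, in the coordinates of the camera as it stood for that picture, good to about 4 mm: the middle of the surface that is visible of it).
- tip_of(camera, target): "location" ([x, y, z] in m, in the coordinates of the camera as it stood for that picture, good to about 4 mm: a listed point, or the origin of a listed thing).
The state is a dict: "t": time; "joint_pos": joint angles; "qd": joint speeds; "tau": joint torques, N m; "ee_pos": TCP position; "ee_rot": TCP orientation; "wrist_force": force on the tool from outside, world axes, zero at the start; "moment": the same for the moment, N m; "grip_width": finger opening in m; "grip_force": force on a finger pad.
Only numpy, scipy, OpenCV 4.12 (cv2) and the standard library are available. Lean on these libraries where they do the work, as an engineer would, in place of code of your own. Each camera call takes 0.05 s, during which the arm holds its last target. There are 200 camera calls.

## Task

Shut up the small wooden tool chest with the fingertips, by pushing alone: push its open drawer fully home, push the lid over and down until it is fully shut, then push the steel bolt on the drawer front across, through the eye that hangs from the lid, as far as it goes. Do not squeeze, force or lift anything; the chest stays standing where it is, and the tools in it and round it stay where they lie.

Things in the scene. Friction and masses are not known exactly. Their poses are not given: they have to be found in the camera images.
- chest: plain plywood chest, 170 deep (x) x 300 wide (y) x 112 mm high shut; loose, about 5.5 kg on rubber feet (slides at 25 N or more). Origin: centre of its underside; +x to its back (hinges), -x to its front, +y to its left. Shut, its front is the plane x = -90 mm; rim of the open well z = 85. The keeper on the lid fouls the drawer front or bolt if these are out of place, so: drawer, lid, bolt.
- drawer (a joint): how far the drawer is out, m: 0 fully home, 0.025 to 0.075 at the start; it slides out along the chest's -x; friction about 2 N. No knob: its front (brown wood, 300 mm wide, 10 to 83 mm above the bench) is pushed. It carries flush ring pulls near both ends and, right of its middle, the barrel bolt.
- drawer_face (a point): a point on the plain part of the drawer's front face, 45 mm left (chest +y) of its middle, 50 mm above the bench: a free place to push (plain from y = -15 to +95 mm). Drawer home: at (-90, 45, 50) mm in the chest's frame.
- lid (a joint): angle of the lid, rad: 0 fully shut, 1.25 to 1.55 (nearly upright) at the start, 1.75 at most; it turns about the line along the chest's y through lid_hinge. Stiff hinges hold it at any angle: moving it takes about 0.5 N m (about 4 N at its front edge), a little less as its weight (0.4 kg) helps.
- lid_hinge (a point): the middle of the lid's hinge line, fixed to the chest at (80, 0, 85) mm in its frame.
- lid_edge (a point): middle of the front edge of the lid's outer (upper) face, a flat 170 x 300 mm board that looks to the back when open. At (-90, 0, 112) mm in the chest's frame when shut; at lid angle a: x = 80 - 170 cos a + 27 sin a, z = 85 + 170 sin a + 27 cos a (mm).
- keeper_eye (a point): middle of the hole of the keeper: a steel strap 26 mm wide hanging from the middle of the lid's front, with an eye (28 mm high, 6 thick along y, standing 23 out from the front; hole 13 x 13 mm along the chest's y). Lid shut: at (-100.5, 0, 60) mm in the chest's frame, in line with the bolt if the drawer is home.
- bolt (a joint): how far the bolt is pushed across, m: 0 to 0.003 (drawn back) at the start, 0.030 fully across. It slides along the chest's +y (left, towards the middle), friction about 1.5 N, and stays where it is left.
- bolt_knob (a point): centre of the bolt's round steel knob, 15 mm across, on a 6 mm stem standing straight out of the drawer front; 38 mm before the face, 60 mm above the bench. Drawer home, bolt drawn back: at (-128, -60, 60) mm in the chest's frame; across: y = -30. Apart from knob and stem nothing stands out more than 23 mm from the front.
- marker: blue marker, 119 mm long, 17 thick, loose beside a pair of pliers in the chest's well below the rim; origin at the middle of the underside
- tape_measure: yellow and black tape measure, 43 x 98 x 66 mm, standing left of the chest; origin at the middle of the underside
- elec_tape: roll of black tape, 65 mm across, 19 high, flat on the bench before the left end of the chest; origin at the middle of the underside
- sanding_block: brown sanding block, 62 x 104 x 30 mm, on the bench beside the chest's right end; origin at the middle of the underside
- nail_box: small yellow carton, 87 x 53 x 42 mm, on the bench to the right behind the chest; origin at the middle of the underside
- offcut: wooden offcut, 44 x 85 x 19 mm, flat on the bench, left behind the chest; origin at the middle of the underside

How it is judged:
By the outcome, as a careful person would: the job done as asked, in the order asked, and still so for the second after the job is handed in, with the robot touching nothing.
It also fails if it takes over 54 s, if anything falls off the work surface, if the arm or the gripper's body presses on something with over 40 N, if the wrist force passes 120 N, or if a joint passes its speed limit or range.

## Working session

There is one attempt and no reset: what is moved stays moved. The work goes in short steps, Python scripts to look and compute and a shell command to move; the robot and the scene stay as the last step left them, time stands still between calls to the robot, and variables do not carry over. Pictures are saved under pics/ and viewed, at most 10 in all, crops included, and the job is handed in when it is done.

```bash
mkdir -p pics; cat > h.py <<'E'
import numpy as np, cv2
from rig import *
def w(cam,p):
    c=camera_info(cam); R=np.array(c["R"]); return R.T@(np.array(p)-np.array(c["t"]))
def snap(cam,name):
    im,d=grab_frame(cam); cv2.imwrite(f"pics/{name}.png",im[:,:,::-1]); return im,d
def cloud(cam,d):
    c=camera_info(cam); v,u=np.mgrid[:d.shape[0],:d.shape[1]]
    P=np.stack([(u-c["cx"])/c["fx"]*d,(v-c["cy"])/c["fy"]*d,d],-1)
    return (P-np.array(c["t"]))@np.array(c["R"])
E
python3 - <<'E'
from h import *
np.set_printoptions(precision=4,suppress=True)
print(state()["ee_rot"],state()["t"],finger_overhang)
for cam in("scene","top"):
    im,d=snap(cam,cam+"0"); np.save(cam+"0.npy",d)
    for n in "drawer_face lid_hinge lid_edge keeper_eye bolt_knob chest".split():
        print(cam,n,[(round(r["conf"],2),w(cam,r["location"])) for r in tip_of(cam,n)[:2]])
print(state()["t"])
E
```

```text
[-3.0818 -0.6003  0.0002] 0.0 0.025
scene drawer_face [(0.85, array([0.4135, 0.2531, 0.05  ]))]
scene lid_hinge [(0.81, array([0.6483, 0.2239, 0.0792]))]
scene lid_edge [(0.86, array([0.6367, 0.2278, 0.2569])), (0.25, array([ 0.6328,  0.0258, -0.0001]))]
scene keeper_eye [(0.57, array([0.5805, 0.2171, 0.2582]))]
scene bolt_knob [(0.55, array([0.3831, 0.147 , 0.0574]))]
scene chest [(0.71, array([ 0.568 ,  0.2221, -0.0002]))]
top drawer_face [(0.97, array([0.408 , 0.25  , 0.0504]))]
top lid_hinge [(0.65, array([0.6451, 0.2222, 0.0871])), (0.4, array([ 0.7135,  0.3983, -0.0014]))]
top lid_edge [(0.97, array([0.6333, 0.2252, 0.2587]))]
top keeper_eye [(0.77, array([0.5793, 0.2244, 0.2552]))]
top bolt_knob [(0.46, array([0.3825, 0.1414, 0.0654])), (0.31, array([0.6331, 0.2243, 0.2567]))]
top chest [(0.88, array([0.564 , 0.2198, 0.0002])), (0.2, array([ 0.5754,  0.4357, -0.0029]))]
0.7
```

View pics/scene0.png

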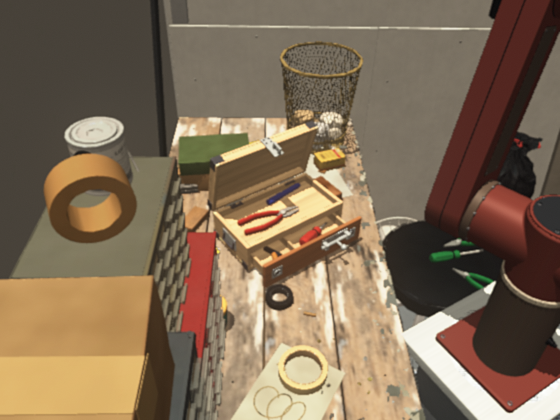

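View pics/top0.png

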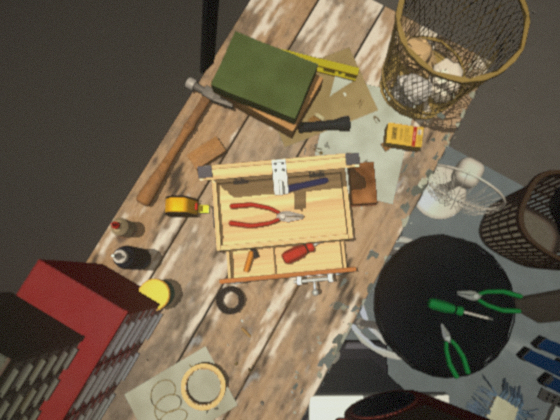

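```bash
python3 - <<'E'
from h import *
np.set_printoptions(precision=4,suppress=True)
for cam in("top","scene"):
    P=cloud(cam,np.load(cam+"0.npy"))
    x,y,z=P[...,0],P[...,1],P[...,2]
    m=(z>.065)&(z<.095)&(x>.38)&(x<.68)&(y>.03)&(y<.4)&(np.load(cam+"0.npy")>0)
    print(cam,m.sum(),cv2.minAreaRect((P[m][:,:2]*1000).astype(np.float32)))
    # drawer front edge: min x in y bins
    q=P[m]
    for b in np.arange(.05,.4,.03):
        s=q[(q[:,1]>b)&(q[:,1]<b+.03)]
        if len(s)>10: print(round(b+.015,3),np.percentile(s[:,0],[1,3,97,99]))
    m=(z>.2)&(x>.5)&(x<.7)&(y>.03)&(y<.4); q=P[m]; 
    for b in np.arange(.05,.4,.03):
        s=q[(q[:,1]>b)&(q[:,1]<b+.03)]
        if len(s)>10: print('lid',round(b+.015,3),np.percentile(s[:,0],[1,50,99]),s[:,2].max())
E
```

```text
top 6353 ((509.8966979980469, 214.40135192871094), (267.9764099121094, 300.4393310546875), 4.896450519561768)
0.065 [0.4266 0.4287 0.6385 0.6491]
0.095 [0.4139 0.4245 0.6509 0.6527]
0.125 [0.4073 0.4139 0.6485 0.6506]
0.155 [0.3837 0.4163 0.6462 0.6481]
0.185 [0.4012 0.4077 0.6424 0.6443]
0.215 [0.4144 0.4145 0.6365 0.6417]
0.245 [0.4104 0.4125 0.6366 0.6395]
0.275 [0.4084 0.4105 0.6355 0.6376]
0.305 [0.4063 0.4085 0.6331 0.635 ]
0.335 [0.4024 0.4045 0.6307 0.6318]
0.365 [0.407  0.4746 0.6273 0.6292]
lid 0.065 [0.6192 0.6306 0.643 ] 0.259833688163795
lid 0.095 [0.6172 0.6298 0.6432] 0.25965715042585247
lid 0.125 [0.6142 0.6273 0.6409] 0.2584326957701627
lid 0.155 [0.6121 0.6249 0.6379] 0.25855470842306005
lid 0.185 [0.6089 0.6227 0.6358] 0.2583127987207632
lid 0.215 [0.5662 0.6057 0.6325] 0.272381027338728
lid 0.245 [0.5694 0.6137 0.6303] 0.2596496049491089
lid 0.275 [0.6015 0.6141 0.6285] 0.25842122117781685
lid 0.305 [0.5988 0.6119 0.6252] 0.25839954448126795
lid 0.335 [0.5959 0.6089 0.6233] 0.2580945750572531
lid 0.365 [0.5941 0.6068 0.6195] 0.2607210855599289
scene 5584 ((520.827
[... 363 characters left out ...]
.6438 0.6454]
0.305 [0.4059 0.4069 0.6398 0.6423]
0.335 [0.403  0.4039 0.6382 0.6408]
0.365 [0.4029 0.4072 0.6362 0.6424]
lid 0.065 [0.6191 0.628  0.6443] 0.25775647695536924
lid 0.095 [0.6185 0.6347 0.6518] 0.26074451414890204
lid 0.125 [0.6159 0.6347 0.6491] 0.25936780454032216
lid 0.155 [0.6129 0.6314 0.6471] 0.25922328579353593
lid 0.185 [0.6101 0.6215 0.641 ] 0.25854972083465466
lid 0.215 [0.5669 0.6082 0.6412] 0.2704954850824054
lid 0.245 [0.573  0.6196 0.6393] 0.25985188973311624
lid 0.275 [0.6011 0.6218 0.6376] 0.2583870855431841
lid 0.305 [0.6001 0.6196 0.6339] 0.25823957031774825
lid 0.335 [0.5968 0.6158 0.6313] 0.2602341213002694
lid 0.365 [0.5943 0.6081 0.6297] 0.2606747349405128
```

The scene view shows the chest with its drawer out (front about (310,245)), the bolt at about (340,238), and the lid nearly upright (top about (270,150)). The top view agrees: drawer front from (222,282) to (355,270), bolt knob at about (316,288). The tape roll at (231,299) is clear of the push point.

The chest is near (0.566, 0.221) at yaw 4.9°, with the drawer about 61 mm out and the lid at about 1.35 rad.

```bash
python3 -m creep '[{"claw":1,"translation":[11,19,3],"roll":-7},{"claw":1,"translation":[21.5,38,3],"roll":-17},{"claw":1,"translation":[21.5,38,3],"roll":-17},{"claw":1,"translation":[21.5,38,3],"roll":-17},{"claw":1,"translation":[21.5,38,3],"roll":-17},{"claw":1,"translation":[21.5,38,3],"roll":-17},{"claw":1,"translation":[21.5,38,3],"roll":-17},{"claw":1,"translation":[21.5,38,3],"roll":-17},{"claw":1,"translation":[21.5,38,3],"roll":-17},{"claw":1,"translation":[21.5,38,3],"roll":-17},{"claw":1,"translation":[21.5,38,3],"roll":-17},{"claw":1,"translation":[21.5,38,3],"roll":-17}]'
python3 -c "
from h import *
np.set_printoptions(precision=4,suppress=True)
print(state())"
```

```text
t: 1.7
ee_pos: [0.4515, -0.1957, 0.2512]
ee_rot: [-3.138, -0.146, -0.003]
wrist_force: [0.2, -0.5, 0.3]
grip_width: -0.0
grip_force: 0.0
{'t': 1.7, 'joint_pos': array([-0.5705, -0.124 ,  1.826 ,  0.0016,  1.4383,  0.907 ]), 'qd': array([-0.0717,  0.0116,  0.0028, -0.0439, -0.0101, -0.0743]), 'tau': array([  1.2448, -33.2712, -39.3261,   0.2524,   0.038 ,   0.6278]), 'ee_pos': array([ 0.4515, -0.1957,  0.2512]), 'ee_rot': array([-3.1376, -0.1461, -0.0031]), 'wrist_force': array([ 0.2092, -0.4938,  0.2954]), 'moment': array([-0.0074,  0.0249,  0.005 ]), 'grip_force': 0.0, 'grip_width': -9.04458594304008e-06}
```

```bash
python3 -m creep '[{"claw":1,"translation":[-7.6,44.6,0],"roll":0},{"claw":1,"translation":[-7.6,44.6,0],"roll":0},{"claw":1,"translation":[-7.6,44.6,0],"roll":0},{"claw":1,"translation":[-7.6,44.6,0],"roll":0},{"claw":1,"translation":[-7.6,44.6,0],"roll":0},{"claw":1,"translation":[-7.6,44.6,0],"roll":0},{"claw":1,"translation":[-7.6,44.6,0],"roll":0},{"claw":1,"translation":[-7.6,44.6,0],"roll":0},{"claw":1,"translation":[-7.6,44.6,0],"roll":0},{"claw":1,"translation":[-7.6,44.6,0],"roll":0},{"claw":1,"translation":[-7.6,44.6,0],"roll":0},{"claw":1,"translation":[-7.6,44.6,0],"roll":0},{"claw":1,"translation":[-7.6,44.6,-8],"roll":0},{"claw":1,"translation":[-7.6,44.6,-17.6],"roll":0},{"claw":1,"translation":[-7.6,44.6,-17.6],"roll":0},{"claw":1,"translation":[-7.6,44.6,-17.6],"roll":0},{"claw":1,"translation":[-7.6,44.6,-17.6],"roll":0},{"claw":1,"translation":[-7.6,44.6,-17.6],"roll":0}]'
```

```text
t: 3.2
ee_pos: [0.3711, 0.2447, 0.0715]
ee_rot: [3.136, 0.137, -0.011]
wrist_force: [0.1, 0.1, 0.7]
grip_width: -0.0003
grip_force: 0.0
```

```bash
python3 -m creep '[{"claw":1,"translation":[1,0.1,0],"roll":0},{"claw":1,"translation":[2,0.2,0],"roll":0},{"claw":1,"translation":[2.7,0.25,0],"roll":0},{"claw":1,"translation":[3.4,0.3,0],"roll":0},{"claw":1,"translation":[4.1,0.35,0],"roll":0},{"claw":1,"translation":[4.8,0.4,0],"roll":0},{"claw":1,"translation":[5.5,0.45,0],"roll":0},{"claw":1,"translation":[6.2,0.5,0],"roll":0},{"claw":1,"translation":[6.9,0.6,0],"roll":0},{"claw":1,"translation":[7.5,0.65,0],"roll":0},{"claw":1,"translation":[8,0.7,0],"roll":0},{"claw":1,"translation":[8,0.7,0],"roll":0},{"claw":1,"translation":[8,0.7,0],"roll":0}]'
```

```text
t: 4.28
ee_pos: [0.4536, 0.2537, 0.0743]
ee_rot: [3.138, 0.138, -0.001]
wrist_force: [0.2, 1.1, -0.5]
grip_width: -0.0001
grip_force: 0.0
```

```bash
python3 -m creep '[{"claw":1,"translation":[0.3,0,0],"roll":0},{"claw":1,"translation":[0.5,0,0],"roll":0},{"claw":1,"translation":[0.5,0,0],"roll":0}]'
```

```text
t: 4.53
ee_pos: [0.4589, 0.2537, 0.0746]
ee_rot: [-3.138, -0.138, -0.001]
wrist_force: [0.3, 0.3, 0.6]
grip_width: -0.0
grip_force: 0.0
```

```bash
python3 -m creep '[{"claw":1,"translation":[0.1,0,0],"roll":0},{"claw":1,"translation":[0.2,0,0],"roll":0}]'; python3 -m creep '[{"claw":1,"translation":[0.1,0,0],"roll":0},{"claw":1,"translation":[0.1,0,0],"roll":0}]'; python3 - <<'E'
from h import *
np.set_printoptions(precision=4,suppress=True)
for cam in("scene","top"):
    im,d=snap(cam,cam+"1"); np.save(cam+"1.npy",d)
    for n in "drawer_face lid_edge bolt_knob chest".split():
        print(cam,n,[(round(r["conf"],2),w(cam,r["location"])) for r in tip_of(cam,n)[:2]])
E
```

```text
t: 4.7
ee_pos: [0.4605, 0.2537, 0.0745]
ee_rot: [3.139, 0.138, -0.0]
wrist_force: [1.2, 0.1, 0.5]
grip_width: 0.0001
grip_force: 0.0
t: 4.87
ee_pos: [0.4618, 0.2537, 0.0746]
ee_rot: [-3.138, -0.138, -0.0]
wrist_force: [-0.1, -0.3, 0.8]
grip_width: 0.0001
grip_force: 0.0
scene drawer_face [(0.9, array([0.4138, 0.2559, 0.048 ]))]
scene lid_edge [(0.93, array([0.6353, 0.2272, 0.2546]))]
scene bolt_knob [(0.67, array([0.385 , 0.1503, 0.0605])), (0.67, array([0.7144, 0.4014, 0.0047]))]
scene chest [(0.8, array([ 0.5676,  0.2212, -0.    ])), (0.6, array([ 0.7497, -0.0764,  0.002 ]))]
top drawer_face [(0.89, array([0.4069, 0.254 , 0.0469]))]
top lid_edge []
top bolt_knob [(0.56, array([0.3856, 0.1455, 0.0636])), (0.16, array([ 0.6321,  0.0252, -0.0009]))]
top chest [(0.62, array([ 0.5658,  0.2212, -0.002 ]))]
```

```bash
python3 - <<'E'
import cv2,numpy as np
a=cv2.imread('pics/scene1.png')[150:350,180:440]; b=cv2.imread('pics/top1.png')[150:350,180:440]
cv2.imwrite('pics/c1.png',np.vstack([cv2.resize(a,(390,300)),cv2.resize(b,(390,300))]))
E
```

```text
(no output)
```

View pics/c1.png

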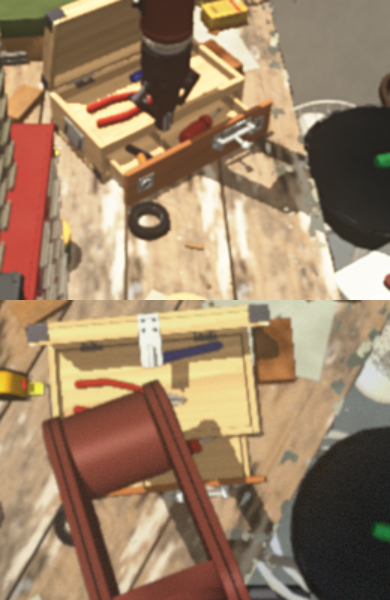

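```bash
python3 - <<'E'
from h import *
np.set_printoptions(precision=4,suppress=True)
print(state()['ee_pos'],state()['joint_pos'])
d=np.load('scene1.npy');P=cloud('scene',d);im=cv2.imread('pics/scene1.png')
# crop scale 1.5 -> finger tip at crop(165,125)
for v in range(195,245,4):
    u=int(180+165/1.5); print(v,u,P[v,u],im[v,u], P[v,u-8],im[v,u-8])
E
```

```text
[0.4616 0.2537 0.0745] [0.3528 0.1441 1.9063 0.     1.0912 1.8355]
195 290 [0.4298 0.2748 0.2403] [34 42 56] [0.4433 0.2867 0.2356] [36 44 57]
199 290 [0.4323 0.2728 0.2265] [36 44 58] [0.4434 0.2864 0.2242] [37 45 59]
203 290 [0.4295 0.2742 0.2177] [32 40 55] [0.4509 0.2814 0.2054] [32 42 56]
207 290 [0.4428 0.265  0.1928] [36 45 59] [0.4518 0.2806 0.1927] [32 42 57]
211 290 [0.4449 0.2632 0.1787] [33 42 57] [0.4488 0.2822 0.1839] [33 42 58]
215 290 [0.4446 0.263  0.1668] [33 43 58] [0.4519 0.28   0.1687] [31 41 58]
219 290 [0.4469 0.2611 0.1521] [34 44 59] [0.4699 0.2683 0.1377] [34 43 60]
223 290 [0.4491 0.2591 0.1371] [33 43 59] [0.4515 0.2796 0.1445] [35 45 61]
227 290 [0.4513 0.2572 0.122 ] [63 73 85] [0.446  0.2828 0.1378] [31 41 56]
231 290 [0.4493 0.2581 0.1113] [78 88 99] [0.467  0.2693 0.1023] [107 158 201]
235 290 [0.453  0.2552 0.094 ] [71 80 90] [0.4882 0.2556 0.0657] [ 68  99 129]
239 290 [0.5054 0.22   0.021 ] [ 99 145 184] [0.5056 0.2442 0.0324] [ 58  84 109]
243 290 [0.4727 0.2412 0.0443] [ 83 121 154] [0.5029 0.2456 0.0212] [ 82 121 155]
```

```bash
python3 - <<'E'
from h import *
np.set_printoptions(precision=4,suppress=True)
a=cv2.imread('pics/scene1.png')[185:275,250:370]
cv2.imwrite('pics/c2.png',cv2.resize(a,(800,600),interpolation=cv2.INTER_CUBIC))
c=camera_info('scene')
for z in (.2,.123,.1,.075,.05):
    p=np.array(c['R'])@np.array([.4616,.2537,z])+np.array(c['t']); u=c['fx']*p[0]/p[2]+c['cx'];v=c['fy']*p[1]/p[2]+c['cy']; print(z,u,v,'crop',(u-250)*6.67,(v-185)*6.67)
E
```

```text
0.2 289.9560899466912 198.358010638105 crop 266.50711994443014 89.09793095616025
0.123 288.9818390213358 223.65544861771042 crop 260.0088662723099 257.8318422801285
0.1 288.70574025306496 230.82464013172492 crop 258.16728748794327 305.6503496786052
0.075 288.4129206888382 238.42800449346723 crop 256.21418099455076 356.3647899714264
0.05 288.12741571071274 245.84143802381055 crop 254.30986279045396 405.8123916188164
```

View pics/c2.png

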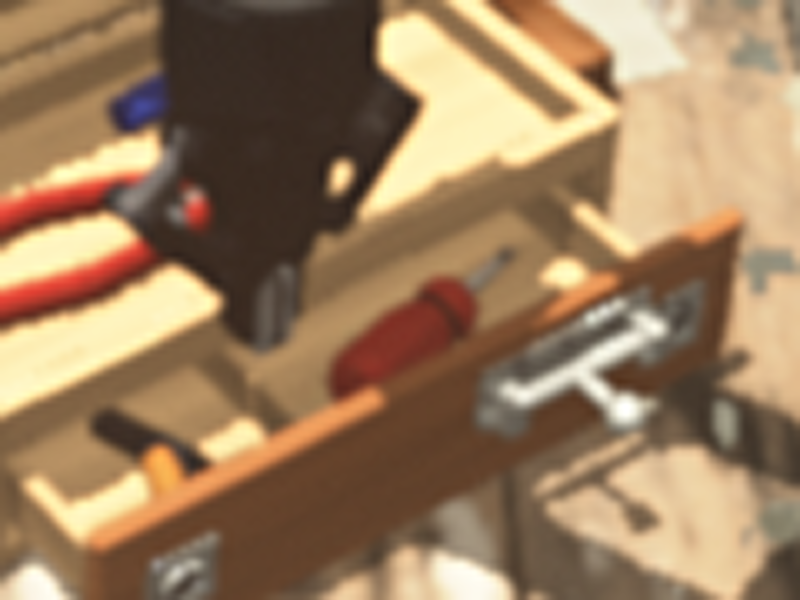

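The zoom shows the fingertips ending at about (270,345) in the crop, behind and above the drawer front. The tip's true height is about 85 mm, so the fingers sit about 35 mm higher than reported. They passed over the front without touching anything. I'll back out upwards and push lower.

```bash
python3 -m creep '[{"claw":1,"translation":[0,0,4],"roll":0},{"claw":1,"translation":[0,0,4],"roll":0},{"claw":1,"translation":[-4,-0.4,4],"roll":0},{"claw":1,"translation":[-9,-0.8,4],"roll":0},{"claw":1,"translation":[-9.2,-0.8,4],"roll":0},{"claw":1,"translation":[-9.2,-0.8,4],"roll":0},{"claw":1,"translation":[-9.2,-0.8,0],"roll":0},{"claw":1,"translation":[-9.2,-0.8,-3],"roll":0},{"claw":1,"translation":[-9.2,-0.8,-3],"roll":0},{"claw":1,"translation":[-9.2,-0.8,-3],"roll":0},{"claw":1,"translation":[-9.2,-0.8,-3],"roll":0}]'
python3 - <<'E'
from h import *
im,d=snap("scene","scene2"); np.save("scene2.npy",d)
print(state()['ee_pos'])
cv2.imwrite('pics/c3.png',cv2.resize(cv2.imread('pics/scene2.png')[185:305,230:390],(800,600),interpolation=cv2.INTER_CUBIC))
c=camera_info('scene'); e=state()['ee_pos']
for z in (.1,.075,.05,.025,0):
    p=np.array(c['R'])@np.array([e[0],e[1],z])+np.array(c['t']); u=c['fx']*p[0]/p[2]+c['cx'];v=c['fy']*p[1]/p[2]+c['cy']; print(z,'crop',(u-230)*5,(v-185)*5)
E
```

```text
t: 6.28
ee_pos: [0.3713, 0.2462, 0.046]
ee_rot: [-3.138, -0.138, -0.003]
wrist_force: [-0.7, 0.2, -0.1]
grip_width: 0.0002
grip_force: 0.0
[0.3717069  0.24644217 0.04654357]
0.1 crop 410.64040570377983 339.4231413032197
0.075 crop 407.5578786089568 377.7509967935748
0.05 crop 404.5558929277402 415.07740783048916
0.025 crop 401.6313327430652 451.44111743723244
0 crop 398.78124081945487 486.87889560496643
```

View pics/c3.png

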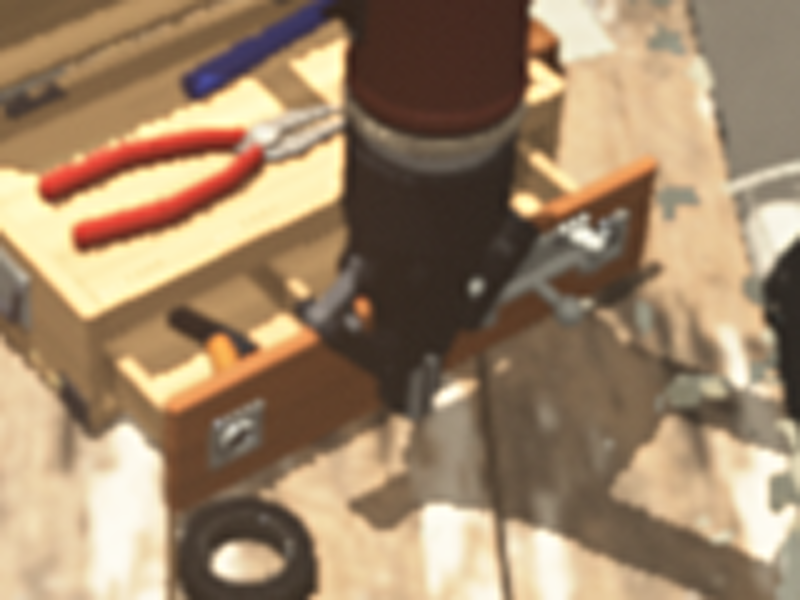

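The fingertips now stand in front of the drawer at about (405,412) in the crop, roughly 50 mm above the bench, which confirms the offset. Pushing.

```bash
python3 -m creep '[{"claw":1,"translation":[1,0.1,0],"roll":0},{"claw":1,"translation":[2,0.2,0],"roll":0},{"claw":1,"translation":[2.7,0.25,0],"roll":0},{"claw":1,"translation":[3.4,0.3,0],"roll":0},{"claw":1,"translation":[4.1,0.35,0],"roll":0},{"claw":1,"translation":[4.8,0.4,0],"roll":0}]'
python3 -m creep '[{"claw":1,"translation":[0.7,0.05,0],"roll":0},{"claw":1,"translation":[1.4,0.1,0],"roll":0},{"claw":1,"translation":[2.1,0.2,0],"roll":0},{"claw":1,"translation":[2.8,0.25,0],"roll":0},{"claw":1,"translation":[3.2,0.3,0],"roll":0},{"claw":1,"translation":[3.2,0.3,0],"roll":0}]'
```

```text
t: 6.83
ee_pos: [0.4181, 0.2497, 0.0445]
ee_rot: [3.139, 0.138, -0.001]
wrist_force: [-2.0, -0.4, 1.6]
grip_width: -0.0002
grip_force: 1.2
t: 7.33
ee_pos: [0.4509, 0.2528, 0.0446]
ee_rot: [-3.138, -0.138, -0.002]
wrist_force: [-0.3, 0.2, -0.4]
grip_width: 0.0004
grip_force: 0.0
```

```bash
python3 -m creep '[{"claw":1,"translation":[0.2,0,0],"roll":0},{"claw":1,"translation":[0.4,0,0],"roll":0},{"claw":1,"translation":[0.6,0,0],"roll":0}]'
python3 -m creep '[{"claw":1,"translation":[0.1,0,0],"roll":0},{"claw":1,"translation":[0.2,0,0],"roll":0}]'; python3 -m creep '[{"claw":1,"translation":[0.1,0,0],"roll":0},{"claw":1,"translation":[0.2,0,0],"roll":0}]'
```

```text
t: 7.58
ee_pos: [0.4553, 0.2529, 0.0444]
ee_rot: [-3.138, -0.138, 0.001]
wrist_force: [-2.3, 1.2, 0.5]
grip_width: -0.0001
grip_force: 1.1
t: 7.75
ee_pos: [0.4574, 0.2528, 0.0444]
ee_rot: [-3.138, -0.138, 0.001]
wrist_force: [-1.9, 1.0, -0.0]
grip_width: 0.0003
grip_force: 1.0
t: 7.92
ee_pos: [0.4594, 0.2527, 0.0444]
ee_rot: [3.139, 0.139, -0.0]
wrist_force: [-2.6, 0.8, -0.5]
grip_width: -0.0002
grip_force: 1.0
```

```bash
for i in 1 2; do :; done; python3 -m creep '[{"claw":1,"translation":[0.1,0,0],"roll":0},{"claw":1,"translation":[0.2,0,0],"roll":0}]'; python3 -m creep '[{"claw":1,"translation":[0.1,0,0],"roll":0},{"claw":1,"translation":[0.1,0,0],"roll":0}]'
```

```text
t: 8.08
ee_pos: [0.4616, 0.2527, 0.0444]
ee_rot: [3.139, 0.138, -0.0]
wrist_force: [-2.0, 1.9, 0.8]
grip_width: -0.0001
grip_force: 1.0
t: 8.25
ee_pos: [0.4623, 0.2527, 0.0444]
ee_rot: [3.138, 0.138, -0.001]
wrist_force: [-3.7, 0.8, 1.3]
grip_width: -0.0002
grip_force: 1.8
```

```bash
python3 - <<'E'
from h import *
np.set_printoptions(precision=4,suppress=True)
for cam in("scene","top"):
    im,d=snap(cam,cam+"3"); np.save(cam+"3.npy",d)
    for n in "drawer_face lid_edge bolt_knob chest".split():
        print(cam,n,[(round(r["conf"],2),w(cam,r["location"])) for r in tip_of(cam,n)[:1]])
E
```

```text
scene drawer_face [(0.9, array([0.4764, 0.2585, 0.0498]))]
scene lid_edge [(0.69, array([0.6366, 0.2302, 0.2541]))]
scene bolt_knob [(0.54, array([0.4439, 0.1552, 0.0551]))]
scene chest [(0.98, array([ 0.5672,  0.22  , -0.0035]))]
top drawer_face []
top lid_edge [(0.88, array([0.6334, 0.2236, 0.2586]))]
top bolt_knob [(0.63, array([0.4463, 0.1484, 0.0647]))]
top chest [(0.8, array([ 0.5649,  0.2183, -0.0018]))]
```

```bash
python3 -m creep '[{"claw":1,"translation":[0.1,0,0],"roll":0},{"claw":1,"translation":[0.1,0,0],"roll":0}]'; python3 -m creep '[{"claw":1,"translation":[0.1,0,0],"roll":0},{"claw":1,"translation":[0.1,0,0],"roll":0}]'
```

```text
t: 8.92
ee_pos: [0.4623, 0.2527, 0.0444]
ee_rot: [3.138, 0.138, -0.005]
wrist_force: [-8.6, 0.4, 5.2]
grip_width: 0.0
grip_force: 4.6
t: 9.08
ee_pos: [0.4623, 0.2527, 0.0444]
ee_rot: [3.138, 0.139, -0.008]
wrist_force: [-12.8, 1.3, 7.8]
grip_width: -0.0
grip_force: 6.7
```

```bash
python3 -m creep '[{"claw":1,"translation":[-3,-0.3,0],"roll":0},{"claw":1,"translation":[-3,-0.3,4],"roll":0},{"claw":1,"translation":[-3,-0.3,29],"roll":0},{"claw":1,"translation":[-3,-0.3,29],"roll":0},{"claw":1,"translation":[-3,-0.3,29],"roll":0},{"claw":1,"translation":[-3,-0.3,29],"roll":0},{"claw":1,"translation":[-3,-0.3,29],"roll":0},{"claw":1,"translation":[-3,-0.3,29],"roll":0},{"claw":1,"translation":[-3,-0.3,29],"roll":0},{"claw":1,"translation":[21.5,2.2,29],"roll":0},{"claw":1,"translation":[21.5,2.2,29],"roll":0},{"claw":1,"translation":[21.5,2.2,29],"roll":0},{"claw":1,"translation":[21.5,2.2,29],"roll":0},{"claw":1,"translation":[21.5,2.2,29],"roll":0},{"claw":1,"translation":[21.5,2.2,29],"roll":0},{"claw":1,"translation":[21.5,2.2,29],"roll":0},{"claw":1,"translation":[21.5,2.2,29],"roll":0}]'
python3 - <<'E'
from h import *
np.set_printoptions(precision=4,suppress=True)
e=state()['ee_pos']; print(e)
for cam in("scene","top"):
    im,d=snap(cam,cam+"4"); np.save(cam+"4.npy",d)
    for n in "drawer_face lid_edge bolt_knob chest".split():
        print(cam,n,[(round(r["conf"],2),w(cam,r["location"])) for r in tip_of(cam,n)[:1]])
a=cv2.imread('pics/scene4.png')[90:290,180:440]; cv2.imwrite('pics/c4.png',cv2.resize(a,(780,600)))
P=cloud("scene",np.load("scene4.npy")); m=(abs(P[...,0]-e[0])<.04)&(abs(P[...,1]-e[1])<.03)&(P[...,2]>.28)
q=P[m]; print(np.percentile(q[:,2],[0,.5,1,2]))
E
```

```text
t: 10.5
ee_pos: [0.6817, 0.2737, 0.3298]
ee_rot: [3.137, 0.135, -0.006]
wrist_force: [-0.7, 0.4, -0.3]
grip_width: 0.0001
grip_force: 0.0
[0.6817 0.2737 0.3298]
scene drawer_face [(0.84, array([0.474 , 0.2613, 0.0503]))]
scene lid_edge [(0.6, array([0.6356, 0.2289, 0.2531]))]
scene bolt_knob [(0.59, array([0.4464, 0.1585, 0.0574]))]
scene chest [(0.79, array([ 0.5652,  0.2223, -0.0003]))]
top drawer_face [(0.26, array([ 0.6336,  0.0254, -0.    ]))]
top lid_edge []
top bolt_knob []
top chest []
[0.3407 0.3475 0.3497 0.3548]
```

View pics/c4.png

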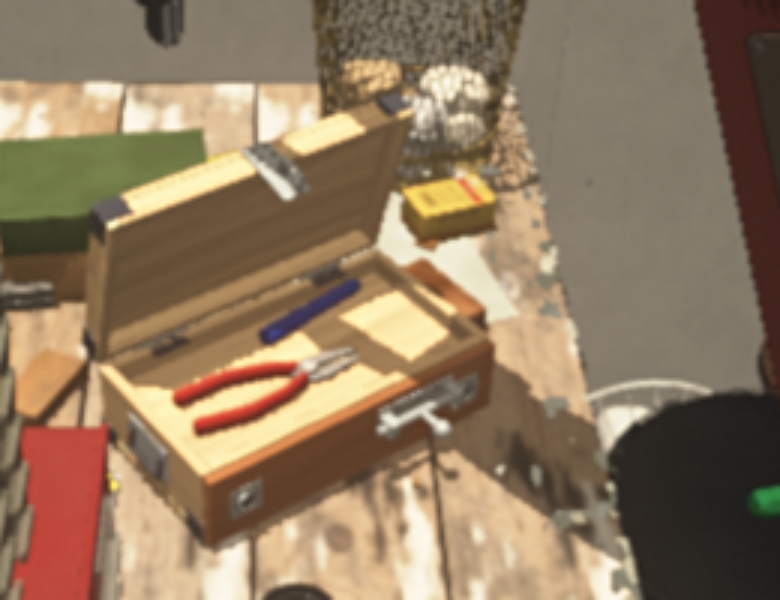

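The picture shows the drawer flush with the chest front, bolt at (430,410). The fingertips are at (165,35), above and behind the lid. The tip is about 10 mm above the reported TCP. Next is the lid.

```bash
python3 -m creep '[{"claw":1,"translation":[0,0,-4],"roll":0},{"claw":1,"translation":[0,0,-8],"roll":0},{"claw":1,"translation":[0,0,-10.2],"roll":0},{"claw":1,"translation":[0,0,-10.2],"roll":0},{"claw":1,"translation":[-1.5,-0.1,-10.2],"roll":0},{"claw":1,"translation":[-3,-0.25,-10.2],"roll":0},{"claw":1,"translation":[-3.6,-0.3,-10.3],"roll":0},{"claw":1,"translation":[-4.2,-0.35,-10.4],"roll":0},{"claw":1,"translation":[-4.8,-0.4,-10.5],"roll":0},{"claw":1,"translation":[-5.2,-0.4,-10.5],"roll":0},{"claw":1,"translation":[-5.2,-0.4,-10.5],"roll":0}]'
python3 -m creep '[{"claw":1,"translation":[-0.7,-0.05,-0.1],"roll":0},{"claw":1,"translation":[-1.4,-0.1,-0.3],"roll":0},{"claw":1,"translation":[-2.1,-0.2,-0.4],"roll":0},{"claw":1,"translation":[-2.1,-0.2,-0.4],"roll":0}]'
python3 - <<'E'
from h import *
np.set_printoptions(precision=4,suppress=True)
for cam in("scene","top"):
    im,d=snap(cam,cam+"5")
    for n in "lid_edge chest".split():
        print(cam,n,[(round(r["conf"],2),w(cam,r["location"])) for r in tip_of(cam,n)[:1]])
E
```

```text
t: 11.92
ee_pos: [0.6278, 0.2708, 0.2309]
ee_rot: [-3.138, -0.138, -0.003]
wrist_force: [2.4, 1.0, 2.1]
grip_width: 0.0002
grip_force: 1.3
t: 12.25
ee_pos: [0.6047, 0.2686, 0.2244]
ee_rot: [3.138, 0.139, -0.004]
wrist_force: [-0.1, -0.1, 0.1]
grip_width: -0.0
grip_force: 0.1
scene lid_edge [(0.82, array([0.5941, 0.2264, 0.2471]))]
scene chest [(0.89, array([ 0.5693,  0.2225, -0.0005]))]
top lid_edge []
top chest [(0.78, array([0.5666, 0.2209, 0.001 ]))]
```

```bash
python3 -m creep '[{"claw":1,"translation":[-0.8,-0.05,-0.4],"roll":0},{"claw":1,"translation":[-1.6,-0.1,-0.9],"roll":0},{"claw":1,"translation":[-2.4,-0.2,-1.5],"roll":0},{"claw":1,"translation":[-3.2,-0.25,-2.0],"roll":0},{"claw":1,"translation":[-4.1,-0.35,-2.6],"roll":0},{"claw":1,"translation":[-4.9,-0.4,-3.2],"roll":0},{"claw":1,"translation":[-5.6,-0.5,-3.9],"roll":0},{"claw":1,"translation":[-6.3,-0.55,-4.6],"roll":0},{"claw":1,"translation":[-7.0,-0.6,-5.4],"roll":0},{"claw":1,"translation":[-7.0,-0.6,-5.4],"roll":0}]'
python3 -m creep '[{"claw":1,"translation":[-0.6,-0.05,-0.8],"roll":0},{"claw":1,"translation":[-1.2,-0.1,-1.7],"roll":0},{"claw":1,"translation":[-1.7,-0.15,-2.5],"roll":0},{"claw":1,"translation":[-1.7,-0.15,-2.5],"roll":0}]'
python3 - <<'E'
from h import *
np.set_printoptions(precision=4,suppress=True)
for cam in("scene","top"):
    im,d=snap(cam,cam+"6")
    for n in "lid_edge keeper_eye chest".split():
        print(cam,n,[(round(r["conf"],2),w(cam,r["location"])) for r in tip_of(cam,n)[:1]])
E
```

```text
t: 13.38
ee_pos: [0.5345, 0.2624, 0.1693]
ee_rot: [3.138, 0.139, -0.006]
wrist_force: [-0.3, -0.1, -0.3]
grip_width: 0.0002
grip_force: 0.0
t: 13.72
ee_pos: [0.5173, 0.2607, 0.1436]
ee_rot: [3.137, 0.139, -0.007]
wrist_force: [-0.2, 0.3, -0.8]
grip_width: 0.0002
grip_force: 0.0
scene lid_edge [(0.95, array([0.4925, 0.2165, 0.1594]))]
scene keeper_eye []
scene chest [(0.9, array([ 0.5689,  0.2184, -0.0002]))]
top lid_edge [(0.61, array([0.4926, 0.2094, 0.1584]))]
top keeper_eye [(0.87, array([0.4694, 0.2123, 0.1139]))]
top chest []
```

```bash
python3 -m creep '[{"claw":1,"translation":[-0.3,0,-0.7],"roll":0},{"claw":1,"translation":[-0.6,-0.05,-1.4],"roll":0},{"claw":1,"translation":[-0.9,-0.1,-2.1],"roll":0},{"claw":1,"translation":[-1.1,-0.1,-2.8],"roll":0},{"claw":1,"translation":[-1.3,-0.1,-3.3],"roll":0},{"claw":1,"translation":[-1.3,-0.1,-3.3],"roll":0}]'
python3 -m creep '[{"claw":1,"translation":[0,0,-0.2],"roll":0},{"claw":1,"translation":[0,0,-0.4],"roll":0},{"claw":1,"translation":[0,0,-0.4],"roll":0}]'
python3 -m creep '[{"claw":1,"translation":[0,0,-0.2],"roll":0},{"claw":1,"translation":[0,0,-0.2],"roll":0}]'
```

```text
t: 14.62
ee_pos: [0.5049, 0.2598, 0.1115]
ee_rot: [3.138, 0.139, -0.005]
wrist_force: [-0.4, -0.1, -1.1]
grip_width: 0.0002
grip_force: 0.0
t: 14.87
ee_pos: [0.5065, 0.2602, 0.1092]
ee_rot: [3.139, 0.138, -0.001]
wrist_force: [0.1, -0.2, -0.4]
grip_width: 0.0001
grip_force: 0.0
t: 15.03
ee_pos: [0.5068, 0.2602, 0.1075]
ee_rot: [-3.138, -0.138, -0.001]
wrist_force: [0.7, 0.9, 0.2]
grip_width: 0.0001
grip_force: 0.1
```

```bash
python3 -m creep '[{"claw":1,"translation":[0,0,-0.2],"roll":0},{"claw":1,"translation":[0,0,-0.4],"roll":0}]'
python3 -m creep '[{"claw":1,"translation":[0,0,-0.2],"roll":0},{"claw":1,"translation":[0,0,-0.3],"roll":0}]'
python3 -m creep '[{"claw":1,"translation":[0,0,-0.1],"roll":0},{"claw":1,"translation":[0,0,-0.1],"roll":0}]'
python3 - <<'E'
from h import *
np.set_printoptions(precision=4,suppress=True)
for cam in("scene","top"):
    im,d=snap(cam,cam+"7")
    for n in "lid_edge keeper_eye chest".split():
        print(cam,n,[(round(r["conf"],2),w(cam,r["location"])) for r in tip_of(cam,n)[:1]])
E
```

```text
t: 15.2
ee_pos: [0.5067, 0.2603, 0.1036]
ee_rot: [-3.138, -0.138, -0.0]
wrist_force: [-1.3, 0.2, 1.4]
grip_width: -0.0001
grip_force: 0.7
t: 15.37
ee_pos: [0.5066, 0.2602, 0.1011]
ee_rot: [3.139, 0.138, -0.0]
wrist_force: [-5.4, -2.4, 12.1]
grip_width: -0.0003
grip_force: 6.4
t: 15.53
ee_pos: [0.5066, 0.2603, 0.1011]
ee_rot: [3.138, 0.139, -0.0]
wrist_force: [-7.0, -2.0, 13.2]
grip_width: -0.0001
grip_force: 6.5
scene lid_edge [(0.64, array([0.4767, 0.2167, 0.1087]))]
scene keeper_eye [(0.91, array([0.4671, 0.207 , 0.0643]))]
scene chest [(0.56, array([0.565 , 0.2199, 0.0021]))]
top lid_edge [(0.95, array([0.4807, 0.2103, 0.1141]))]
top keeper_eye [(0.56, array([0.4666, 0.2147, 0.06  ]))]
top chest []
```

The lid has hit its stop: the force is rising, the edge is at z ≈ 0.11 and the eye at z ≈ 0.06. Next I'll lift off and come down right of the knob.

```bash
python3 -m creep '[{"claw":1,"translation":[0,0,4],"roll":0},{"claw":1,"translation":[0,0,4],"roll":0},{"claw":1,"translation":[-6.4,-14.7,4],"roll":0},{"claw":1,"translation":[-6.4,-14.7,4],"roll":0},{"claw":1,"translation":[-6.4,-14.7,4],"roll":0},{"claw":1,"translation":[-6.4,-14.7,4],"roll":0},{"claw":1,"translation":[-6.4,-14.7,4],"roll":0},{"claw":1,"translation":[-6.4,-14.7,4],"roll":0},{"claw":1,"translation":[-6.4,-14.7,4],"roll":0},{"claw":1,"translation":[-6.4,-14.7,4],"roll":0}]'
python3 - <<'E'
from h import *
np.set_printoptions(precision=4,suppress=True)
print(state()["ee_pos"])
for cam in("scene","top"):
    im,d=snap(cam,cam+"8"); np.save(cam+"8.npy",d)
    for n in "bolt_knob keeper_eye lid_edge chest drawer_face".split():
        print(cam,n,[(round(r["conf"],2),w(cam,r["location"])) for r in tip_of(cam,n)[:1]])
cv2.imwrite('pics/c8.png',cv2.resize(cv2.imread('pics/scene8.png')[120:285,200:420],(800,600),interpolation=cv2.INTER_CUBIC))
E
```

```text
t: 16.77
ee_pos: [0.4433, 0.114, 0.1398]
ee_rot: [-3.138, -0.139, -0.002]
wrist_force: [0.6, 0.7, -0.2]
grip_width: 0.0001
grip_force: 0.0
[0.4433 0.114  0.1398]
scene bolt_knob [(0.65, array([0.4459, 0.1542, 0.0572]))]
scene keeper_eye [(0.77, array([0.4671, 0.2097, 0.0664]))]
scene lid_edge [(0.73, array([0.4773, 0.2155, 0.1102]))]
scene chest [(0.57, array([ 0.57  ,  0.2201, -0.0007]))]
scene drawer_face [(0.68, array([0.475 , 0.2585, 0.0487]))]
top bolt_knob [(0.37, array([0.4452, 0.1505, 0.0651]))]
top keeper_eye []
top lid_edge [(0.75, array([0.4768, 0.2117, 0.1116]))]
top chest [(0.65, array([ 0.5659,  0.2211, -0.0021]))]
top drawer_face [(0.78, array([0.4697, 0.2564, 0.0513]))]
```

View pics/c8.png

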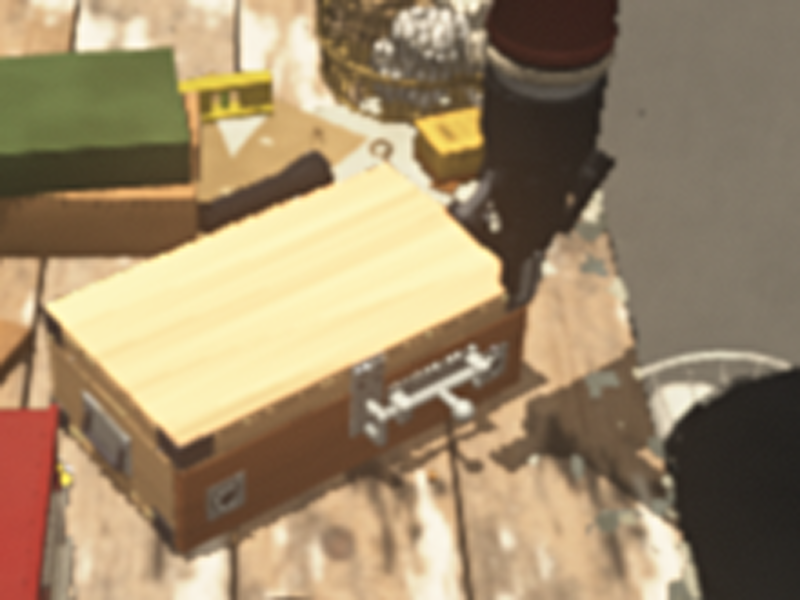

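The picture shows the lid shut and the keeper eye at (372,400), in line with the bolt. The knob is at (460,405), and the fingertips are at (520,295), to its right and above.

```bash
python3 -m creep '[{"claw":1,"translation":[0,0,-4],"roll":0},{"claw":1,"translation":[0,0,-8],"roll":0},{"claw":1,"translation":[0,0,-10.1],"roll":0},{"claw":1,"translation":[0,0,-10.1],"roll":0},{"claw":1,"translation":[0,0,-10.1],"roll":0},{"claw":1,"translation":[-0.1,0.6,-10.1],"roll":0},{"claw":1,"translation":[-0.1,1.2,-10.1],"roll":0},{"claw":1,"translation":[-0.1,1.2,-10.1],"roll":0}]'
python3 -m creep '[{"claw":1,"translation":[0,0.5,0],"roll":0},{"claw":1,"translation":[-0.1,1.0,0],"roll":0},{"claw":1,"translation":[-0.1,1.5,0],"roll":0},{"claw":1,"translation":[-0.2,2,0],"roll":0},{"claw":1,"translation":[-0.2,2,0],"roll":0}]'
```

```text
t: 18.03
ee_pos: [0.4434, 0.1264, 0.0406]
ee_rot: [-3.138, -0.139, -0.006]
wrist_force: [0.4, 0.8, 0.1]
grip_width: -0.0
grip_force: 0.0
t: 18.45
ee_pos: [0.4397, 0.1461, 0.0388]
ee_rot: [-3.138, -0.139, -0.001]
wrist_force: [0.8, 0.2, 0.1]
grip_width: 0.0002
grip_force: 0.2
```

```bash
python3 -m creep '[{"claw":1,"translation":[0,0.3,0],"roll":0},{"claw":1,"translation":[0,0.6,0],"roll":0}]'
python3 -m creep '[{"claw":1,"translation":[0,0.2,0],"roll":0},{"claw":1,"translation":[0,0.4,0],"roll":0}]'
python3 -m creep '[{"claw":1,"translation":[0,0.2,0],"roll":0},{"claw":1,"translation":[0,0.2,0],"roll":0}]'
python3 - <<'E'
from h import *
np.set_printoptions(precision=4,suppress=True)
for cam in("scene","top"):
    im,d=snap(cam,cam+"9")
    for n in "bolt_knob chest".split():
        print(cam,n,[(round(r["conf"],2),w(cam,r["location"])) for r in tip_of(cam,n)[:1]])
E
```

```text
t: 18.62
ee_pos: [0.4393, 0.1513, 0.0383]
ee_rot: [3.138, 0.138, -0.001]
wrist_force: [-1.1, -1.6, 1.3]
grip_width: -0.0001
grip_force: 0.9
t: 18.78
ee_pos: [0.4391, 0.1553, 0.0382]
ee_rot: [3.138, 0.138, -0.002]
wrist_force: [0.2, -1.0, 0.1]
grip_width: -0.0001
grip_force: 0.8
t: 18.95
ee_pos: [0.4391, 0.1568, 0.0382]
ee_rot: [3.137, 0.139, -0.002]
wrist_force: [-1.7, -3.6, 1.9]
grip_width: 0.0001
grip_force: 2.1
scene bolt_knob [(0.46, array([0.4407, 0.183 , 0.0578]))]
scene chest [(0.6, array([ 0.5688,  0.2219, -0.0017]))]
top bolt_knob []
top chest [(0.93, array([ 0.5672,  0.2193, -0.0024]))]
```

```bash
python3 -m creep '[{"claw":1,"translation":[0,0.1,0],"roll":0},{"claw":1,"translation":[0,0.1,0],"roll":0}]'
python3 -m creep '[{"claw":1,"translation":[0,0.1,0],"roll":0},{"claw":1,"translation":[0,0.1,0],"roll":0}]'
```

```text
t: 19.42
ee_pos: [0.4392, 0.1572, 0.0383]
ee_rot: [3.137, 0.139, -0.002]
wrist_force: [-2.6, -8.2, 1.8]
grip_width: 0.0003
grip_force: 4.2
t: 19.58
ee_pos: [0.4391, 0.1575, 0.0382]
ee_rot: [3.135, 0.139, -0.003]
wrist_force: [-2.5, -11.3, 2.3]
grip_width: 0.0002
grip_force: 5.9
```

```bash
python3 -m creep '[{"claw":1,"translation":[0,-1.5,0],"roll":0},{"claw":1,"translation":[-1,-2.5,0],"roll":0},{"claw":1,"translation":[-2,-2.5,4],"roll":0},{"claw":1,"translation":[-2,-2.5,12],"roll":0},{"claw":1,"translation":[-2,-2.5,18],"roll":0},{"claw":1,"translation":[-2,-15,18],"roll":0},{"claw":1,"translation":[-2,-20,18],"roll":0},{"claw":1,"translation":[-2,-20,18],"roll":0},{"claw":1,"translation":[-2,-20,18],"roll":0},{"claw":1,"translation":[-2,-20,18],"roll":0},{"claw":1,"translation":[-2,-20,18],"roll":0},{"claw":1,"translation":[-2,-20,18],"roll":0}]'
python3 - <<'E'
from h import *
np.set_printoptions(precision=4,suppress=True)
for cam in("scene","top"):
    im,d=snap(cam,cam+"10")
    for n in "bolt_knob keeper_eye lid_edge drawer_face chest".split():
        print(cam,n,[(round(r["conf"],2),w(cam,r["location"])) for r in tip_of(cam,n)[:1]])
a=cv2.imread('pics/scene10.png')[140:290,200:400]; b=cv2.imread('pics/top10.png')[140:320,180:420]
cv2.imwrite('pics/c10.png',np.hstack([cv2.resize(a,(400,300)),cv2.resize(b,(400,300))]))
E
```

```text
t: 20.58
ee_pos: [0.4202, -0.0411, 0.2189]
ee_rot: [-3.138, -0.134, -0.003]
wrist_force: [-0.5, 1.2, 0.2]
grip_width: 0.0001
grip_force: 0.0
scene bolt_knob [(0.58, array([0.442 , 0.1818, 0.0587]))]
scene keeper_eye [(0.81, array([0.4671, 0.2071, 0.0643]))]
scene lid_edge [(0.75, array([0.4761, 0.2157, 0.1084]))]
scene drawer_face [(0.58, array([0.3623, 0.3386, 0.0014]))]
scene chest [(0.91, array([0.5653, 0.223 , 0.0023]))]
top bolt_knob [(0.71, array([0.4454, 0.1737, 0.061 ]))]
top keeper_eye [(0.65, array([0.4676, 0.2122, 0.0581]))]
top lid_edge [(0.71, array([0.4737, 0.2093, 0.1151]))]
top drawer_face [(0.98, array([0.4674, 0.2579, 0.0491]))]
top chest [(0.86, array([0.5655, 0.2208, 0.0013]))]
```

View pics/c10.png

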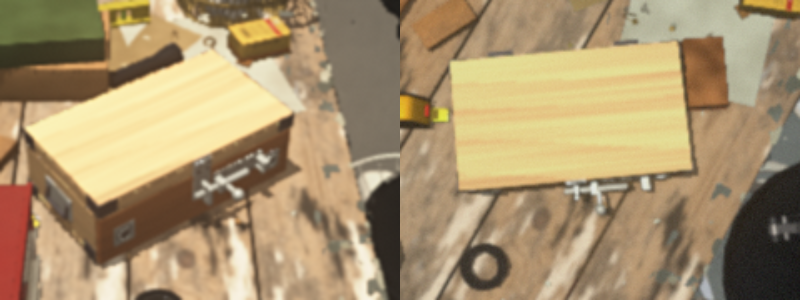

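The views show the drawer home, the lid down and the bolt through the eye (left crop around (205,190)). The knob has moved to the left end of its travel, and the chest and the tools round it are undisturbed.

```bash
python3 -c "from rig import *; print(job_done())"
```

```text
the job is handed in; nothing more can be done
None
```

The chest is shut and handed in at about 21 s: drawer home, lid fully down and bolt across through the eye, each pushed until it met its stop at about 11–15 N; a first drawer push passed over the front, touching nothing, because the fingertips stand about 35 mm higher than reported.

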